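# Crimp a vial in the over-centre hand press

## Robot

A 6-joint arm with a two-finger parallel gripper is mounted at the origin on the work surface. World frame = base frame: x ahead of the robot, y to its left, z up, the work surface at z = 0. Lengths are in mm, angles in rad, forces in N, time in s.
With the tool pointing down it reaches from about 275 to 750 mm from the base axis. Payload 10.2 kg.
Tool frame: the origin (TCP) lies midway between the tips of the shut fingers; the grasp point (between the pads) lies 19 mm behind it; z points along the fingers, y is the line along which they close (so a half turn about z gives the same grasp; the last joint's range is limited). The gripper opens to 85 mm and grips with 20 to 120 N. Pads are 22 mm wide; open, the fingers measure 114 mm over their backs; the gripper's body (76 mm by 85 mm) begins 54 mm behind the grasp point. The pads swing forward as they close: fully open they stand 13 mm farther back than shut.
Start: joints at [0.909, 0.313, 1.498, -0, 1.331, -0.223], TCP at [223.061, 475.263, 231.294] pointing down, gripper open.
Joint ranges: [-2.94, 2.94], [-0.97, 2.17], [0.19, 2.56], [-1.23, 4.37], [0.02, 3.11], [-2.88, 2.88]. Speed limits (rad/s): [2.39, 2.39, 3.01, 3.14, 3.14, 3.14].

## Interface

Orientations are given as a unit quaternion [w, x, y, z].
In Python, from rig import ctrl gives the robot as it stands.
- The arm moves only by the tool send_rows, never from a script. Its argument "targets" is a list of rows, each an object with "offset": the shift along the world's x, y, z in cm, a list of three; "spin": the turn about the world's z in rad. A call has 1 to 8 rows; each row is the pose to reach, as a shift and turn from the pose commanded when the call began; what a row does not reach only later rows make up. A row lasts 1/12 s, in which the tool goes at most 41.7 mm and 7.16 degrees, less where a joint would pass 70% of its speed; a pose out of reach is approached as far as the arm can. A call with a gripper value outside its range is refused whole. "grip" is the opening, from 0 (shut) to 1 (fully open), set as the call begins (left out, the last holds). The fingers move at their own pace and stop on an object; "squeeze" is the grip in N (left out, the last holds). Time passes only in rows, so rows that repeat a pose let the fingers close. It gives the time, the measured TCP pose, the force, the opening and the grip force at its end, in the units of the state.
- ctrl.sense(): the state, without advancing time (a new reading comes with each control period).
- ctrl.capture(name): name is "side" or "top"; returns (picture, depth): 420x560x3 uint8, red, green, blue; 420x560 float32, mm along the optical axis (not along the pixel's ray), 0 where there is no reading.
- ctrl.calibration(name): a dict with "fx", "fy", "cx", "cy" (pixels), "view" (4x4, takes a point from world to camera coordinates). Camera axes: x right, y down, z forward; pixel columns grow to the right and rows downward; lengths in mm; the calibration is good to about 2 mm. A picture is of the moment at which its call begins. calibration takes no time and is no camera call.
- ctrl.finish_job(): hands the job in; it is judged then, once.
Trained networks look in the newest picture that a camera, given by its name, has taken for a name from the list of things; names that differ only in an ending like _2 or _b are one class to them, and where a whole thing is asked for, a point or a joint stands for the part that bears it (a point fixed in the world has none). Each returns a list of dicts, best first, with "conf" (0 to 1); they miss things now and then, are a little off and sometimes report something else, mostly with a low value. They report only what shows in the picture. A call takes as long as a camera call.
- ctrl.search_frame(camera, query): "box" ([left, top, right, bottom] in pixels, round what is visible of it).
- ctrl.place_of(camera, query): "uv" ([column, row] in pixels: a listed point, or the origin of a listed thing).
The state is a dict: "time_s": time; "joints": joint angles; "dq": joint speeds; "tau": joint torques, N m; "eef_pos": TCP position; "ee_rot": TCP orientation; "force": force on the tool from outside, world axes, zero at the start; "wrist_torque": the same for the moment, N m; "grip_width": opening from 0.0 (shut) to 1.0 (fully open); "grip_force": force on a finger pad.
Only numpy, scipy, OpenCV 4.12 (cv2) and the standard library are available. Lean on these libraries where they do the work, as an engineer would, in place of code of your own. Each camera call takes 0.05 s, during which the arm holds its last target. There are 200 camera calls.

## Task

Push the loaded vial slide of the hand press gently home against its stop, then push the lever arm down with closed fingers (do not grip it) until it snaps past centre and locks. Keep a steady push of about 15 N on the locked lever for a second so that the crimp sets, then let go, leaving it locked; never push on the slide or the lever with more than 30 N, and leave the spare vials and the cap tray alone.

Things in the scene. Friction and masses are not known exactly. Their poses are not given: they have to be found in the camera images.
- press: Cast aluminium hand press, bolted down; origin on the bench under its pressing axis. x runs level from its front (slide tab) to its rear column, z up. Base 240 x 110 x 20 mm; head 60 mm wide in y, from 32 mm before to 93 mm behind the origin in x, 118 to 190 mm above the bench. The lever's hub sits on the head's front, its arm on the -y side.
- lever_hinge (a point): Middle of the lever's hub, on its turning axis, 165 mm above the bench; axes as the press (x = turning axis). From the hub a round arm (14 mm thick) swings in the plane x = 0 of this point and ends, 140 mm out (centre), in a black round cross bar, 18 mm thick, 70 mm long, parallel to x and centred on the arm. A short ball counterweight sticks out opposite.
- lever (a joint): Hub angle q, rad: 0 raised (start), 1.39 locked on a solid stop. The arm points (0.96 - q) above level towards -y, but is clamped on the hub up to 0.12 rad off, fixed but unknown: feel for it. Push at the bar rises to about 10 N at q 0.8 to 1.1, falls to nil at the centre, 1.30; before it a let-go lever springs back up, beyond it it snaps to the stop, away from the finger.
- slide_tab (a point): Centre of the front (-x) face of the upright steel tab at the front of the vial slide, 40 mm above the bench; tab 8 mm thick, 50 mm wide in y, from 20 to 60 mm above the bench. Axes as the press. Pushing it towards +x moves the slide and its vial under the press head. At its start it stands in front of the press's base.
- slide (a joint): Travel of the vial slide in m: 0 pulled out (start), 0.050 home against a solid stop. About 2 N of friction.
- vial_mid (a point): Centre, half-way up, of the clear glass serum vial (24 mm diameter, 50 mm high with its grey aluminium cap) which stands loosely 12 mm deep in the round nest of the slide, z up. Its axis must stay upright.
- pad (a joint): How far the sprung pad under the press ram is pushed up into it, m: 0 free, about 0.003 when it presses on the vial's cap with the lever locked.
- vial_b: Spare empty glass vial, 24 mm diameter, 45 mm high, standing on the bench at the press's +y side; origin at its underside.
- vial_c: Second spare empty vial, same size, beside the first; origin at its underside.
- cap_tray: Black plastic tray, 120 x 90 x 18 mm, with six grey aluminium crimp caps in it, on the bench farther out at the press's +y side; origin at the centre of its underside.

How it is judged:
By the outcome, as a careful person would: the job done as asked, in the order asked, and still so for the second after the job is handed in, with the robot touching nothing.
It also fails if it takes over 64 s, if anything falls off the work surface, if the arm or the gripper's body presses on something with over 40 N, if the wrist force passes 120 N, or if a joint passes its speed limit or range.

## Working session

There is one attempt and no reset: what is moved stays moved. The work goes in short steps, Python scripts to look and compute and a tool call to move; the robot and the scene stay as the last step left them, time stands still between calls to the robot, and variables do not carry over. Pictures are saved under pics/ and viewed, at most 10 in all, crops included, and the job is handed in when it is done.

Besides the shell and the picture viewer there is one more tool, called after "Call:" by a JSON object that holds its "op" and its "data", one argument or row to a line. send_rows: Moves the arm, as the interface text tells. Its arguments: {"type":"object","properties":{"targets":{"type":"array"},"grip":{"type":"number"},"squeeze":{"type":"number"}},"required":["targets"]}

```bash
mkdir -p pics; cat > h.py <<'E'
import numpy as np,cv2
from rig import ctrl
def world(n,uv,d):
    c=ctrl.calibration(n);p=np.array([(uv[0]-c['cx'])/c['fx']*d,(uv[1]-c['cy'])/c['fy']*d,d,1])
    return (np.linalg.inv(np.array(c['view']))@p)[:3]
def ray_z(n,uv,z):
    o=world(n,uv,0);p=world(n,uv,1000);return o+(p-o)*(z-o[2])/(p[2]-o[2])
E
python3 - <<'E'
from h import *
ims=[]
for n in('side','top'):
    im,d=ctrl.capture(n);cv2.imwrite(f'pics/{n}0.png',im[:,:,::-1]);np.save(n+'.npy',d)
    V=np.array(ctrl.calibration(n)['view']);print(n,np.round(np.linalg.inv(V),2).tolist())
    for q,z in(('press',0),('lever_hinge',165),('slide_tab',40),('vial_mid',None),('vial_b',0),('cap_tray',0)):
        for r in ctrl.place_of(n,q)[:2]:
            u,v=map(int,r['uv']);dd=d[min(v,419),min(u,559)]
            print(n,q,round(r['conf'],2),np.round(r['uv']),'depth',np.round(world(n,r['uv'],dd)),'z', np.round(ray_z(n,r['uv'],z)) if z is not None else '')
s=ctrl.sense();print(s['time_s'],s['eef_pos'],s['ee_rot'],s['force'])
E
```

```text
side [[-0.97, -0.16, 0.17, 415.99], [-0.24, 0.69, -0.68, 664.77], [-0.01, -0.7, -0.71, 647.36], [0.0, 0.0, 0.0, 1.0]]
side press 0.59 [259. 205.] depth [607.  74.  22.] z [614.  54.   0.]
side lever_hinge 0.94 [282. 139.] depth [563.  74. 179.] z [567.  57. 165.]
side lever_hinge 0.39 [293. 259.] depth [522. 174.  15.] z [497. 291. 165.]
side slide_tab 0.59 [356. 200.] depth [438.  59.  60.] z [439.  39.  40.]
side vial_mid 0.6 [289. 193.] depth [553.  66.  57.] z 
side vial_b 0.72 [298. 262.] depth [513. 175.  12.] z [515. 166.   0.]
side vial_b 0.67 [247. 253.] depth [599. 178.  14.] z [603. 168.   0.]
side cap_tray 0.68 [272. 317.] depth [528. 287.  15.] z [531. 278.   0.]
top [[0.13, -0.96, 0.25, 406.0], [-0.99, -0.13, 0.02, 156.51], [0.01, -0.25, -0.97, 818.85], [0.0, 0.0, 0.0, 1.0]]
top press 0.87 [337. 216.] depth [573.  81. 140.] z [607.  66.   0.]
top lever_hinge 0.82 [358. 222.] depth [556.  58. 186.] z [561.  55. 165.]
top lever_hinge 0.67 [277. 258.] depth [514. 160.  45.] z [497. 160. 165.]
top vial_mid 0.44 [344. 236.] depth [545.  69. 137.] z 
top vial_b 0.67 [282. 212.] depth [591. 163.  46.] z [602. 163.   0.]
top vial_b 0.53 [280. 259.] depth [513. 156.  45.] z [520. 156.   0.]
top cap_tray 0.57 [208. 240.] depth [536. 282.   2.] z [536. 283.  -0.]
0.7 [223.04368846 475.26697677 231.29333142] [-1.23335825e-05  2.17630338e-01  9.76031268e-01 -3.02951931e-07] [ 0.67576378 -0.66367893 -0.29996236]
```

View pics/side0.png

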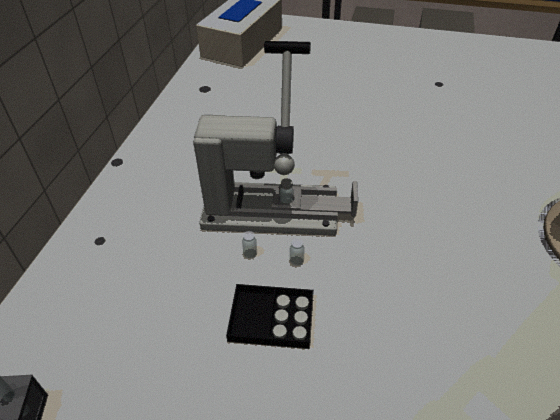

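View pics/top0.png

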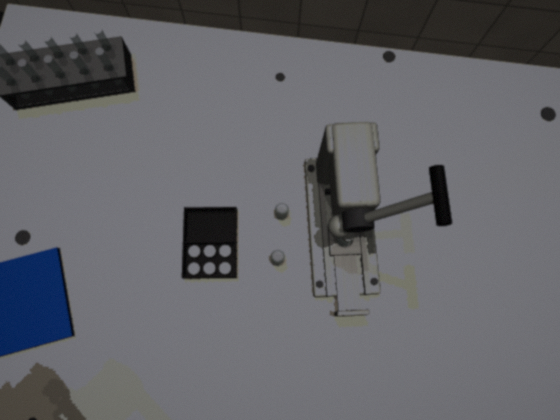

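Side view: hub about (284,139), bar about (287,47), tab about (355,197). Top view: bar from (436,167) to (445,224), tab top edge from (333,314) to (368,312), and the vials and tray well to the +y side.

```bash
python3 - <<'E'
from h import *
im,_=ctrl.capture('top');d=np.load('top.npy')
c=ctrl.calibration('top')
g=np.mgrid[0:420,0:560];U=g[1].ravel();Vv=g[0].ravel();D=d.ravel()
P=(np.linalg.inv(np.array(c['view']))@np.c_[(U-c['cx'])/c['fx']*D,(Vv-c['cy'])/c['fy']*D,D,np.ones(D.size)].T).T[:,:3]
def fit(n,m):
    Q=P[m];r=cv2.minAreaRect(Q[:,:2].astype(np.float32));print(n,len(Q),'mean',Q.mean(0).round(1),'rect',np.round(cv2.boxPoints(r)).tolist(),'ang',round(r[2],1),'z',np.percentile(Q[:,2],[5,50,95]).round())
ok=D>0
fit('bar',ok&(U>428)&(U<454)&(Vv>160)&(Vv<230)&(P[:,2]>200))
fit('tab',ok&(U>328)&(U<374)&(Vv>305)&(Vv<322)&(P[:,2]>50))
fit('head',ok&(U>315)&(U<385)&(Vv>118)&(Vv<204)&(P[:,2]>180))
fit('arm',ok&(U>376)&(U<426)&(Vv>190)&(Vv<225)&(P[:,2]>150))
fit('hub',ok&(U>338)&(U<372)&(Vv>204)&(Vv<232)&(P[:,2]>150))
ds=np.load('side.npy')
for uv in((268,47),(287,47),(306,47)):print(world('side',uv,ds[uv[1],uv[0]]).round())
for r in range(180,212,3):
  print(r,[world('side',(u,r),ds[r,u]).round().astype(int).tolist() for u in(352,355)])
E
```

```text
bar 1018 mean [574.8 -15.6 290.1] rect [[540.0, -13.0], [544.0, -32.0], [612.0, -19.0], [609.0, 0.0]] ang 10.5 z [282. 291. 294.]
tab 176 mean [443.5  34.1  60. ] rect [[435.0, 57.0], [444.0, 9.0], [452.0, 10.0], [443.0, 59.0]] ang 10.2 z [58. 60. 62.]
head 3754 mean [641.   70.5 189.5] rect [[575.0, 97.0], [587.0, 24.0], [705.0, 43.0], [693.0, 116.0]] ang 9.3 z [184. 190. 192.]
arm 623 mean [571.4  16.7 235.6] rect [[560.0, 37.0], [568.0, -8.0], [610.0, -0.0], [602.0, 44.0]] ang 10.0 z [189. 238. 270.]
hub 818 mean [563.9  60.3 181.1] rect [[545.0, 79.0], [554.0, 34.0], [586.0, 41.0], [577.0, 86.0]] ang 10.9 z [162. 184. 189.]
[603.  -1. 289.]
[575.  -8. 288.]
[547. -13. 289.]
180 [[456, -56, 0], [450, -56, 1]]
183 [[451, 14, 56], [446, 18, 60]]
186 [[450, 19, 53], [445, 28, 62]]
189 [[449, 24, 51], [443, 35, 62]]
192 [[448, 30, 49], [443, 41, 60]]
195 [[447, 36, 48], [441, 49, 62]]
198 [[446, 42, 46], [441, 55, 60]]
201 [[445, 47, 44], [440, 61, 59]]
204 [[444, 51, 41], [439, 61, 52]]
207 [[443, 56, 39], [438, 64, 47]]
210 [[443, 59, 34], [438, 61, 37]]
```

Call:
{"op": "send_rows", "data": {
  "targets": [
    {"offset": [1.4,-3.8,0],"spin": 0.1},
    {"offset": [2.8,-7.6,0],"spin": 0.2},
    {"offset": [4.2,-11.4,0],"spin": 0.3},
    {"offset": [5.6,-15.2,0],"spin": 0.4},
    {"offset": [7.0,-19.0,0],"spin": 0.5},
    {"offset": [8.4,-22.8,0],"spin": 0.617},
    {"offset": [9.8,-26.6,0],"spin": 0.617},
    {"offset": [11.2,-30.4,0],"spin": 0.617}
  ],
  "grip": 0,
  "squeeze": 20
}}

```text
time_s: 1.42
eef_pos: [331.3, 180.0, 231.5]
ee_rot: [0.0, -0.09, 0.996, 0.0]
force: [2.3, 0.5, -0.3]
grip_width: -0.001
grip_force: 0.0
```

Call:
{"op": "send_rows", "data": {
  "targets": [
    {"offset": [1.3,-3.7,0],"spin": 0},
    {"offset": [2.6,-7.4,-1.5],"spin": 0},
    {"offset": [4.0,-11.1,-3.5],"spin": 0},
    {"offset": [5.4,-14.7,-6],"spin": 0},
    {"offset": [5.4,-14.7,-10],"spin": 0},
    {"offset": [5.4,-14.7,-14],"spin": 0},
    {"offset": [5.4,-14.7,-17.5],"spin": 0},
    {"offset": [5.4,-14.7,-19.3],"spin": 0}
  ]
}}

```text
time_s: 2.08
eef_pos: [383.4, 34.6, 35.1]
ee_rot: [-0.002, -0.089, 0.996, 0.001]
force: [-0.7, 0.3, 0.5]
grip_width: 0.0
grip_force: 0.0
```

Call:
{"op": "send_rows", "data": {
  "targets": [
    {"offset": [0.8,0.14,0],"spin": 0},
    {"offset": [1.6,0.29,0],"spin": 0},
    {"offset": [2.3,0.41,0],"spin": 0},
    {"offset": [2.8,0.5,0],"spin": 0},
    {"offset": [2.8,0.5,0],"spin": 0},
    {"offset": [2.8,0.5,0],"spin": 0}
  ]
}}

```text
time_s: 2.58
eef_pos: [413.9, 39.7, 39.0]
ee_rot: [0.001, -0.089, 0.996, -0.0]
force: [-0.4, -0.1, 0.6]
grip_width: 0.003
grip_force: 0.0
```

```bash
python3 - <<'E'
from h import *
s=ctrl.sense();print(s['time_s'],s['eef_pos'],s['force'])
im,d=ctrl.capture('side');cv2.imwrite('pics/s1.png',cv2.resize(im[100:280,200:440,::-1],None,fx=3,fy=3))
E
```

```text
2.5833 [413.87543007  39.66736316  39.03706007] [-0.39230444 -0.05741386  0.63417133]
```

View pics/s1.png

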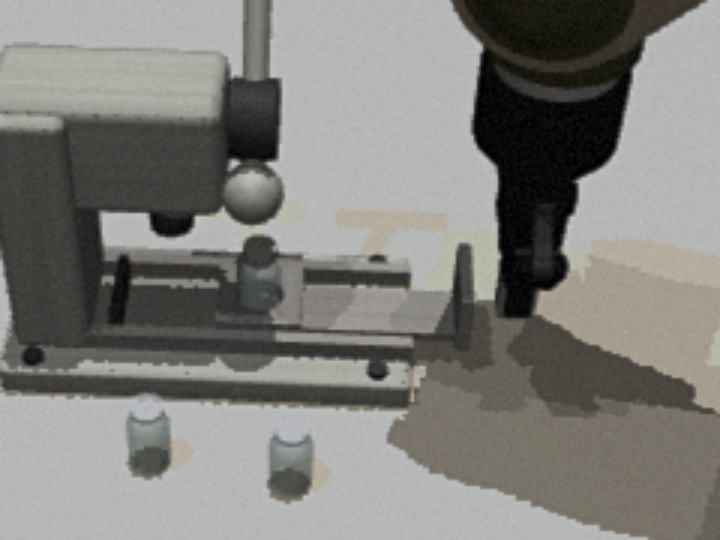

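The closed fingers, about (515,310) in the crop, stand in front of the tab at (463,300) with a gap of roughly 15 mm. They are about 9 mm off the press line in y, so I'll centre them and close in.

Call:
{"op": "send_rows", "data": {
  "targets": [
    {"offset": [0.3,-0.5,0],"spin": 0},
    {"offset": [0.6,-0.9,0],"spin": 0},
    {"offset": [0.8,-0.85,0],"spin": 0},
    {"offset": [1.0,-0.8,0],"spin": 0},
    {"offset": [1.2,-0.78,0],"spin": 0},
    {"offset": [1.4,-0.75,0],"spin": 0},
    {"offset": [1.6,-0.7,0],"spin": 0},
    {"offset": [1.7,-0.68,0],"spin": 0}
  ]
}}

```text
time_s: 3.3
eef_pos: [430.3, 32.9, 38.2]
ee_rot: [-0.0, -0.089, 0.996, -0.0]
force: [-1.6, -1.9, 1.4]
grip_width: 0.001
grip_force: 1.0
```

Call:
{"op": "send_rows", "data": {
  "targets": [
    {"offset": [0.15,0.03,0],"spin": 0},
    {"offset": [0.35,0.06,0],"spin": 0},
    {"offset": [0.6,0.11,0],"spin": 0},
    {"offset": [0.85,0.15,0],"spin": 0},
    {"offset": [1.1,0.2,0],"spin": 0},
    {"offset": [1.35,0.24,0],"spin": 0},
    {"offset": [1.6,0.29,0],"spin": 0},
    {"offset": [1.8,0.32,0],"spin": 0}
  ]
}}

```text
time_s: 3.97
eef_pos: [448.5, 36.1, 38.2]
ee_rot: [-0.0, -0.089, 0.996, 0.0]
force: [-2.7, 0.1, 0.2]
grip_width: -0.0
grip_force: 1.1
```

Call:
{"op": "send_rows", "data": {
  "targets": [
    {"offset": [0.25,0.04,0],"spin": 0},
    {"offset": [0.5,0.09,0],"spin": 0},
    {"offset": [0.75,0.13,0],"spin": 0},
    {"offset": [1.0,0.18,0],"spin": 0},
    {"offset": [1.25,0.22,0],"spin": 0},
    {"offset": [1.5,0.27,0],"spin": 0},
    {"offset": [1.75,0.32,0],"spin": 0},
    {"offset": [2.0,0.36,0],"spin": 0}
  ]
}}

```text
time_s: 4.63
eef_pos: [468.5, 39.6, 38.2]
ee_rot: [-0.0, -0.089, 0.996, 0.0]
force: [-2.9, 1.3, -1.0]
grip_width: -0.003
grip_force: 1.1
```

Call:
{"op": "send_rows", "data": {
  "targets": [
    {"offset": [0.1,0.02,0],"spin": 0},
    {"offset": [0.2,0.04,0],"spin": 0},
    {"offset": [0.3,0.05,0],"spin": 0},
    {"offset": [0.4,0.07,0],"spin": 0},
    {"offset": [0.5,0.09,0],"spin": 0},
    {"offset": [0.55,0.1,0],"spin": 0}
  ]
}}

```text
time_s: 5.13
eef_pos: [473.9, 40.6, 38.3]
ee_rot: [0.0, -0.089, 0.996, -0.0]
force: [-2.4, 1.4, -0.8]
grip_width: -0.005
grip_force: 1.0
```

Creep to the stop, with small steps.

Call:
{"op": "send_rows", "data": {
  "targets": [
    {"offset": [0.05,0.01,0],"spin": 0},
    {"offset": [0.1,0.02,0],"spin": 0},
    {"offset": [0.15,0.03,0],"spin": 0},
    {"offset": [0.2,0.04,0],"spin": 0},
    {"offset": [0.25,0.04,0],"spin": 0},
    {"offset": [0.25,0.04,0],"spin": 0}
  ]
}}

```text
time_s: 5.63
eef_pos: [476.4, 41.0, 38.3]
ee_rot: [0.0, -0.089, 0.996, 0.0]
force: [-1.5, 0.1, -1.6]
grip_width: -0.004
grip_force: 0.8
```

Call:
{"op": "send_rows", "data": {
  "targets": [
    {"offset": [0.04,0.01,0],"spin": 0},
    {"offset": [0.08,0.01,0],"spin": 0},
    {"offset": [0.1,0.02,0],"spin": 0},
    {"offset": [0.1,0.02,0],"spin": 0}
  ]
}}

```text
time_s: 5.97
eef_pos: [477.4, 41.2, 38.3]
ee_rot: [0.0, -0.089, 0.996, -0.0]
force: [-2.3, 0.5, -1.0]
grip_width: 0.004
grip_force: 0.8
```

Call:
{"op": "send_rows", "data": {
  "targets": [
    {"offset": [0.04,0.01,0],"spin": 0},
    {"offset": [0.08,0.01,0],"spin": 0},
    {"offset": [0.1,0.02,0],"spin": 0},
    {"offset": [0.1,0.02,0],"spin": 0}
  ]
}}

```text
time_s: 6.3
eef_pos: [478.4, 41.4, 38.3]
ee_rot: [0.0, -0.089, 0.996, -0.0]
force: [-1.9, 0.1, -1.7]
grip_width: -0.002
grip_force: 0.8
```

Call:
{"op": "send_rows", "data": {
  "targets": [
    {"offset": [0.04,0.01,0],"spin": 0},
    {"offset": [0.08,0.01,0],"spin": 0},
    {"offset": [0.08,0.01,0],"spin": 0}
  ]
}}

```text
time_s: 6.55
eef_pos: [478.5, 41.4, 38.3]
ee_rot: [-0.001, -0.089, 0.996, 0.0]
force: [-5.6, -2.5, 3.2]
grip_width: 0.0
grip_force: 3.0
```

Call:
{"op": "send_rows", "data": {
  "targets": [
    {"offset": [0.05,0.01,0],"spin": 0},
    {"offset": [0.05,0.01,0],"spin": 0},
    {"offset": [0.05,0.01,0],"spin": 0}
  ]
}}

```text
time_s: 6.8
eef_pos: [478.5, 41.4, 38.3]
ee_rot: [-0.001, -0.089, 0.996, -0.0]
force: [-8.4, -2.6, 3.4]
grip_width: 0.0
grip_force: 4.4
```

Call:
{"op": "send_rows", "data": {
  "targets": [
    {"offset": [-1.0,-0.18,0],"spin": 0},
    {"offset": [-2.5,-0.45,0],"spin": 0},
    {"offset": [-4.5,-0.8,0],"spin": 0},
    {"offset": [-6,-1.1,3],"spin": 0},
    {"offset": [-6,-2,7],"spin": 0},
    {"offset": [-6,-3,11],"spin": 0},
    {"offset": [-6,-4,15],"spin": 0},
    {"offset": [-6,-5,19],"spin": 0}
  ]
}}

```text
time_s: 7.47
eef_pos: [419.6, -8.9, 231.0]
ee_rot: [0.001, -0.089, 0.996, -0.0]
force: [1.7, 0.2, -0.6]
grip_width: 0.003
grip_force: 0.0
```

Call:
{"op": "send_rows", "data": {
  "targets": [
    {"offset": [0,0,4],"spin": 0},
    {"offset": [0,0,8],"spin": 0},
    {"offset": [2,0,9],"spin": 0},
    {"offset": [5,0,9],"spin": 0},
    {"offset": [8,0,9],"spin": 0},
    {"offset": [11,0,9],"spin": 0},
    {"offset": [13,0,9],"spin": 0},
    {"offset": [13,0,9],"spin": 0}
  ]
}}

```text
time_s: 8.13
eef_pos: [552.3, -8.7, 317.2]
ee_rot: [0.0, -0.089, 0.996, 0.0]
force: [-0.4, -0.3, -1.3]
grip_width: 0.001
grip_force: 0.0
```

```bash
python3 - <<'E'
from h import *
s=ctrl.sense();print(s['time_s'],s['eef_pos'],s['force'])
im,d=ctrl.capture('side');cv2.imwrite('pics/s2.png',cv2.resize(im[0:260,180:440,::-1],None,fx=2.3,fy=2.3))
E
```

```text
8.1333 [552.28325232  -8.68354744 317.2120896 ] [-0.38729383 -0.28872378 -1.33098904]
```

View pics/s2.png

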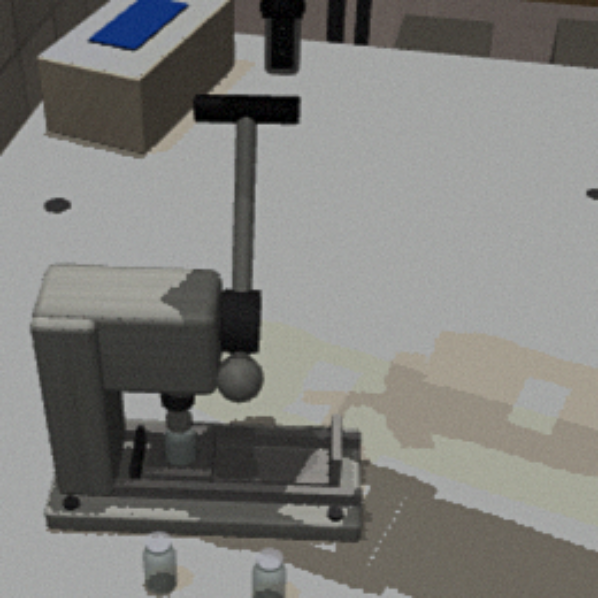

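The slide is home and the vial is now under the ram. The fingers are at (282,60), above and a little in front of the bar at (247,108). Next I'll centre over the bar and feel down.

Call:
{"op": "send_rows", "data": {
  "targets": [
    {"offset": [1.2,-0.4,0],"spin": 0},
    {"offset": [2.4,-0.9,-0.7],"spin": 0},
    {"offset": [2.4,-0.9,-1.7],"spin": 0},
    {"offset": [2.4,-0.9,-2.1],"spin": 0},
    {"offset": [2.4,-0.9,-2.3],"spin": 0},
    {"offset": [2.4,-0.9,-2.4],"spin": 0}
  ]
}}

```text
time_s: 8.68
eef_pos: [572.9, -17.1, 294.3]
ee_rot: [-0.0, -0.089, 0.996, 0.0]
force: [0.0, 0.5, 0.0]
grip_width: -0.0
grip_force: 0.0
```

Call:
{"op": "send_rows", "data": {
  "targets": [
    {"offset": [0,0,-0.1],"spin": 0},
    {"offset": [0,0,-0.2],"spin": 0},
    {"offset": [0,0,-0.3],"spin": 0},
    {"offset": [0,0,-0.3],"spin": 0}
  ]
}}

```text
time_s: 9.02
eef_pos: [573.8, -17.8, 292.1]
ee_rot: [0.001, -0.089, 0.996, -0.001]
force: [0.7, -2.7, 4.8]
grip_width: 0.004
grip_force: 1.9
```

Call:
{"op": "send_rows", "data": {
  "targets": [
    {"offset": [0.05,-0.2,-0.15],"spin": 0},
    {"offset": [0.1,-0.5,-0.35],"spin": 0},
    {"offset": [0.15,-0.75,-0.55],"spin": 0},
    {"offset": [0.2,-1.0,-0.75],"spin": 0},
    {"offset": [0.25,-1.2,-0.95],"spin": 0},
    {"offset": [0.3,-1.4,-1.15],"spin": 0},
    {"offset": [0.35,-1.6,-1.35],"spin": 0},
    {"offset": [0.4,-1.8,-1.55],"spin": 0}
  ]
}}

```text
time_s: 9.68
eef_pos: [578.1, -37.2, 277.9]
ee_rot: [0.002, -0.088, 0.996, -0.002]
force: [-2.1, -8.1, 12.4]
grip_width: 0.001
grip_force: 6.5
```

Call:
{"op": "send_rows", "data": {
  "targets": [
    {"offset": [0,0.2,0.1],"spin": 0},
    {"offset": [0,0.4,0.2],"spin": 0},
    {"offset": [0,0.5,0.2],"spin": 0},
    {"offset": [0,0.5,0.2],"spin": 0}
  ]
}}

```text
time_s: 10.02
eef_pos: [578.3, -33.0, 281.0]
ee_rot: [0.003, -0.088, 0.996, -0.003]
force: [-3.3, -10.9, 17.1]
grip_width: 0.001
grip_force: 8.7
```

```bash
python3 - <<'E'
from h import *
im,d=ctrl.capture('side');a=cv2.resize(im[0:130,230:360,::-1],None,fx=3,fy=3)
im,d=ctrl.capture('top');b=cv2.resize(im[150:280,360:490,::-1],None,fx=3,fy=3)
cv2.imwrite('pics/s3.png',np.hstack([a,b]))
s=ctrl.sense();print(s['eef_pos'],s['force'],s['wrist_torque'])
E
```

```text
[578.30339848 -33.05215151 281.0004649 ] [ -1.64043469 -11.31245898  17.03692052] [-1.98150451  0.4835303   0.02233519]
```

View pics/s3.png

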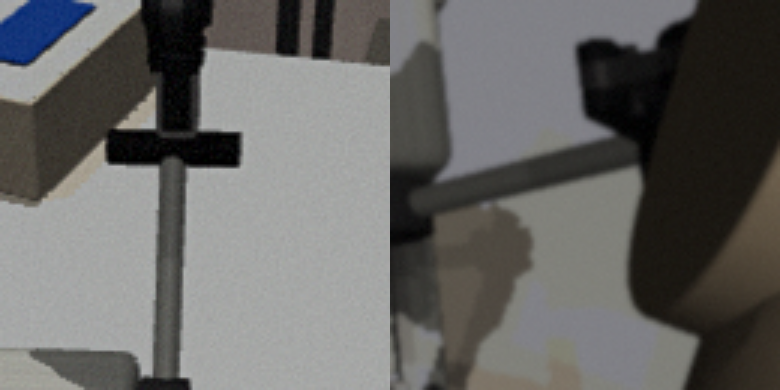

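The side crop on the left shows the fingertips resting on top of the bar at about (175,132), centred on the arm. The force runs along the arm, so my path cuts inside the arc and I'll go more outward.

Call:
{"op": "send_rows", "data": {
  "targets": [
    {"offset": [0.05,-0.3,0],"spin": 0},
    {"offset": [0.1,-0.6,-0.05],"spin": 0},
    {"offset": [0.15,-0.8,-0.1],"spin": 0},
    {"offset": [0.15,-0.8,-0.1],"spin": 0}
  ]
}}

```text
time_s: 10.45
eef_pos: [579.0, -38.9, 276.8]
ee_rot: [-0.0, -0.089, 0.996, -0.0]
force: [-1.9, -1.5, 4.9]
grip_width: 0.001
grip_force: 2.3
```

Call:
{"op": "send_rows", "data": {
  "targets": [
    {"offset": [0.05,-0.3,-0.3],"spin": 0},
    {"offset": [0.1,-0.6,-0.6],"spin": 0},
    {"offset": [0.15,-0.9,-0.9],"spin": 0},
    {"offset": [0.2,-1.18,-1.2],"spin": 0},
    {"offset": [0.22,-1.43,-1.5],"spin": 0},
    {"offset": [0.26,-1.67,-1.8],"spin": 0},
    {"offset": [0.3,-1.89,-2.1],"spin": 0},
    {"offset": [0.33,-2.1,-2.4],"spin": 0}
  ]
}}

```text
time_s: 11.12
eef_pos: [582.7, -60.4, 253.7]
ee_rot: [0.001, -0.089, 0.996, -0.001]
force: [-3.0, -5.6, 10.2]
grip_width: 0.0
grip_force: 4.9
```

Call:
{"op": "send_rows", "data": {
  "targets": [
    {"offset": [0.05,-0.25,-0.35],"spin": 0},
    {"offset": [0.09,-0.5,-0.7],"spin": 0},
    {"offset": [0.13,-0.73,-1.05],"spin": 0},
    {"offset": [0.16,-0.93,-1.4],"spin": 0},
    {"offset": [0.19,-1.12,-1.75],"spin": 0},
    {"offset": [0.22,-1.29,-2.1],"spin": 0},
    {"offset": [0.24,-1.43,-2.45],"spin": 0},
    {"offset": [0.26,-1.55,-2.8],"spin": 0}
  ]
}}

```text
time_s: 11.78
eef_pos: [585.4, -76.8, 226.3]
ee_rot: [0.001, -0.089, 0.996, -0.002]
force: [-3.1, -9.9, 12.8]
grip_width: -0.002
grip_force: 6.2
```

```bash
python3 - <<'E'
from h import *
im,d=ctrl.capture('side');s=ctrl.sense();print(s['eef_pos'],s['force'])
c=ctrl.calibration('side');V=np.array(c['view'])
def px(p):
    q=V@np.r_[p,1];return np.array([c['fx']*q[0]/q[2]+c['cx'],c['fy']*q[1]/q[2]+c['cy']])
t=s['eef_pos'];ex=np.array([.984,.177,0])
for k in(-27,-22,22,27):
    u,v=px(np.array(t)+ex*k+[0,0,-9]);u=int(u);v=int(v)
    col=[world('side',(u,r),d[r,u]) for r in range(v-14,v+15) if d[r,u]>0]
    col=[p.round().astype(int).tolist() for p in col if 195<p[2]<240];print(k,u,v,col)
cv2.imwrite('pics/s4.png',cv2.resize(im[20:150,220:370,::-1],None,fx=4,fy=4))
E
```

```text
[585.30566884 -77.11158502 225.62929332] [ -3.87124078 -10.03075666  12.06986637]
-27 306 66 [[558, -78, 226], [557, -73, 227], [557, -72, 226], [557, -71, 224], [556, -69, 224], [556, -67, 223], [556, -67, 221], [556, -68, 218], [556, -69, 216], [556, -67, 215], [556, -67, 213]]
-22 303 66 [[563, -73, 228], [562, -73, 226], [562, -71, 226], [561, -68, 225], [561, -67, 224], [561, -66, 223], [561, -67, 220], [560, -64, 220], [561, -68, 216], [560, -65, 216], [561, -70, 211]]
22 277 65 [[607, -70, 226], [606, -67, 226], [606, -65, 225], [605, -61, 226], [604, -60, 224], [604, -61, 222], [604, -59, 221], [604, -60, 219], [604, -58, 218], [605, -61, 214], [604, -58, 214]]
27 274 65 [[612, -69, 226], [611, -65, 226], [610, -62, 226], [610, -60, 225], [610, -61, 223], [609, -58, 223], [609, -59, 221], [609, -58, 219], [609, -56, 218], [609, -59, 215], [609, -58, 213]]
```

View pics/s4.png

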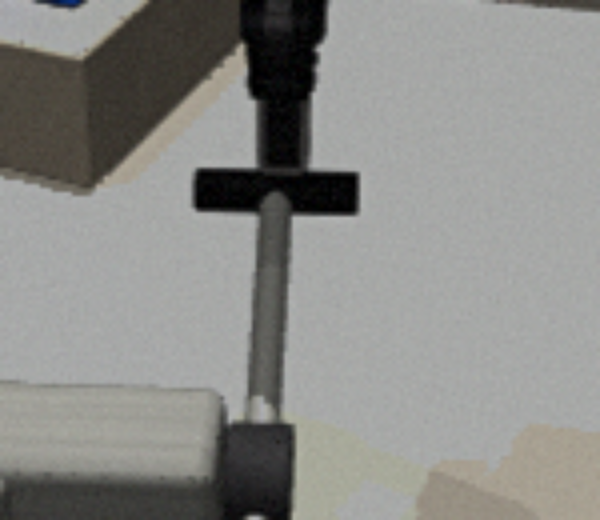

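The fingertips at (285,168) in the crop sit on the bar, 5 mm outward of its centre near (584,-72,217). The contact is sound, so I'll carry on along the arc.

Call:
{"op": "send_rows", "data": {
  "targets": [
    {"offset": [0.03,-0.2,-0.3],"spin": 0},
    {"offset": [0.06,-0.35,-0.6],"spin": 0},
    {"offset": [0.09,-0.5,-0.9],"spin": 0},
    {"offset": [0.1,-0.6,-1.2],"spin": 0},
    {"offset": [0.12,-0.7,-1.5],"spin": 0},
    {"offset": [0.14,-0.8,-1.8],"spin": 0},
    {"offset": [0.15,-0.87,-2.1],"spin": 0},
    {"offset": [0.15,-0.93,-2.4],"spin": 0}
  ]
}}

```text
time_s: 12.5
eef_pos: [586.7, -85.7, 202.0]
ee_rot: [0.001, -0.089, 0.996, -0.002]
force: [-4.8, -7.7, 11.9]
grip_width: 0.0
grip_force: 5.8
```

Call:
{"op": "send_rows", "data": {
  "targets": [
    {"offset": [0.02,-0.08,-0.35],"spin": 0},
    {"offset": [0.03,-0.15,-0.7],"spin": 0},
    {"offset": [0.04,-0.2,-1.05],"spin": 0},
    {"offset": [0.05,-0.25,-1.4],"spin": 0},
    {"offset": [0.06,-0.28,-1.75],"spin": 0},
    {"offset": [0.06,-0.3,-2.1],"spin": 0},
    {"offset": [0.06,-0.32,-2.45],"spin": 0},
    {"offset": [0.06,-0.32,-2.8],"spin": 0}
  ]
}}

```text
time_s: 13.17
eef_pos: [587.6, -89.9, 174.0]
ee_rot: [0.001, -0.089, 0.996, -0.003]
force: [-3.4, -12.3, 9.3]
grip_width: -0.001
grip_force: 6.2
```

Call:
{"op": "send_rows", "data": {
  "targets": [
    {"offset": [0,-0.1,-0.3],"spin": 0},
    {"offset": [0,-0.1,-0.6],"spin": 0},
    {"offset": [0,-0.1,-0.9],"spin": 0},
    {"offset": [0,-0.1,-1.2],"spin": 0}
  ]
}}

```text
time_s: 13.5
eef_pos: [587.5, -90.3, 161.6]
ee_rot: [0.001, -0.089, 0.996, -0.002]
force: [-3.1, -8.3, 7.6]
grip_width: -0.005
grip_force: 4.9
```

Call:
{"op": "send_rows", "data": {
  "targets": [
    {"offset": [0,0.0,-0.3],"spin": 0},
    {"offset": [0,0.03,-0.6],"spin": 0},
    {"offset": [0,0.06,-0.9],"spin": 0},
    {"offset": [0,0.1,-1.2],"spin": 0},
    {"offset": [0,0.15,-1.5],"spin": 0}
  ]
}}

```text
time_s: 13.92
eef_pos: [587.6, -88.2, 146.0]
ee_rot: [0.001, -0.089, 0.996, -0.001]
force: [-1.3, -5.8, 4.0]
grip_width: -0.001
grip_force: 2.6
```

Call:
{"op": "send_rows", "data": {
  "targets": [
    {"offset": [0,0.06,-0.2],"spin": 0},
    {"offset": [0,0.11,-0.4],"spin": 0},
    {"offset": [0,0.17,-0.6],"spin": 0},
    {"offset": [0,0.23,-0.8],"spin": 0},
    {"offset": [0,0.29,-1.0],"spin": 0},
    {"offset": [0,0.35,-1.2],"spin": 0}
  ]
}}

```text
time_s: 14.42
eef_pos: [586.8, -82.8, 133.2]
ee_rot: [-0.0, -0.089, 0.996, 0.0]
force: [-0.4, 0.3, -0.4]
grip_width: -0.002
grip_force: 0.0
```

Force is at zero, so it has probably snapped. I'll centre over the bar and feel down onto the locked lever.

Call:
{"op": "send_rows", "data": {
  "targets": [
    {"offset": [0,0.4,0],"spin": 0},
    {"offset": [0,0.8,0],"spin": 0},
    {"offset": [0,0.8,-0.2],"spin": 0},
    {"offset": [0,0.8,-0.4],"spin": 0},
    {"offset": [0,0.8,-0.6],"spin": 0},
    {"offset": [0,0.8,-0.7],"spin": 0}
  ]
}}

```text
time_s: 14.92
eef_pos: [586.9, -75.4, 126.4]
ee_rot: [-0.0, -0.089, 0.996, 0.0]
force: [0.3, -0.4, 0.1]
grip_width: 0.001
grip_force: 0.0
```

```bash
python3 - <<'E'
from h import *
im,d=ctrl.capture('side');s=ctrl.sense();print(s['eef_pos'],s['force'])
cv2.imwrite('pics/s5.png',cv2.resize(im[60:240,190:380,::-1],None,fx=3,fy=3))
E
```

```text
[586.90291531 -75.4851375  126.28972582] [ 0.27096181 -0.16983054 -0.11757082]
```

View pics/s5.png

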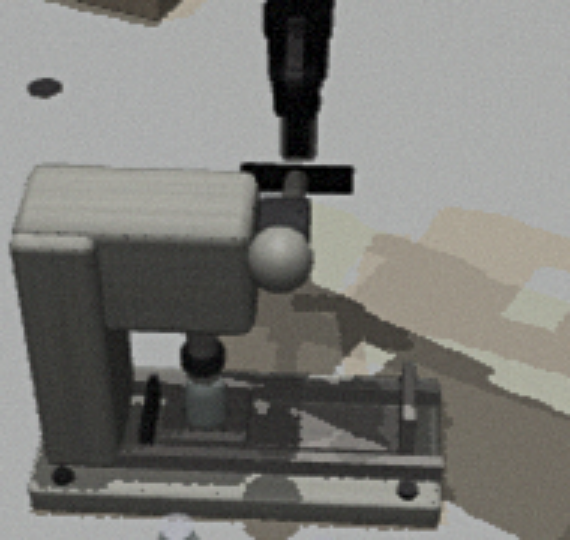

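The lever has snapped down. The ball is up at (280,258), the bar at (297,178) lies a few mm below the fingertips, and the pad at (203,355) is on the vial. Next I'll feel down to contact.

Call:
{"op": "send_rows", "data": {
  "targets": [
    {"offset": [0,0,-0.1],"spin": 0},
    {"offset": [0,0,-0.2],"spin": 0},
    {"offset": [0,0,-0.3],"spin": 0},
    {"offset": [0,0,-0.3],"spin": 0}
  ]
}}

```text
time_s: 15.3
eef_pos: [587.0, -75.5, 123.6]
ee_rot: [-0.0, -0.089, 0.996, 0.0]
force: [0.2, -0.7, -0.8]
grip_width: -0.004
grip_force: 0.0
```

Call:
{"op": "send_rows", "data": {
  "targets": [
    {"offset": [0,0,-0.06],"spin": 0},
    {"offset": [0,0,-0.12],"spin": 0},
    {"offset": [0,0,-0.12],"spin": 0}
  ]
}}

```text
time_s: 15.55
eef_pos: [587.0, -75.4, 122.5]
ee_rot: [-0.0, -0.089, 0.996, 0.0]
force: [-0.1, 0.2, -0.2]
grip_width: -0.003
grip_force: 0.0
```

Call:
{"op": "send_rows", "data": {
  "targets": [
    {"offset": [0,0,-0.06],"spin": 0},
    {"offset": [0,0,-0.12],"spin": 0},
    {"offset": [0,0,-0.12],"spin": 0}
  ]
}}

```text
time_s: 15.8
eef_pos: [587.1, -75.4, 121.3]
ee_rot: [-0.0, -0.089, 0.996, 0.0]
force: [0.7, 0.0, 0.0]
grip_width: 0.0
grip_force: 0.1
```

Call:
{"op": "send_rows", "data": {
  "targets": [
    {"offset": [0,0,-0.06],"spin": 0},
    {"offset": [0,0,-0.1],"spin": 0},
    {"offset": [0,0,-0.1],"spin": 0}
  ]
}}

```text
time_s: 16.05
eef_pos: [587.2, -75.3, 120.6]
ee_rot: [0.0, -0.089, 0.996, 0.0]
force: [-0.3, 1.8, 1.8]
grip_width: -0.005
grip_force: 1.1
```

Call:
{"op": "send_rows", "data": {
  "targets": [
    {"offset": [0,0,-0.05],"spin": 0},
    {"offset": [0,0,-0.08],"spin": 0},
    {"offset": [0,0,-0.08],"spin": 0}
  ]
}}

```text
time_s: 16.3
eef_pos: [587.3, -75.2, 120.0]
ee_rot: [0.0, -0.089, 0.996, 0.0]
force: [-0.5, 2.3, 4.3]
grip_width: 0.002
grip_force: 2.4
```

Call:
{"op": "send_rows", "data": {
  "targets": [
    {"offset": [0,0,-0.05],"spin": 0},
    {"offset": [0,0,-0.1],"spin": 0},
    {"offset": [0,0,-0.1],"spin": 0}
  ]
}}

```text
time_s: 16.55
eef_pos: [587.4, -75.0, 119.3]
ee_rot: [0.001, -0.089, 0.996, 0.0]
force: [-1.8, 4.3, 7.8]
grip_width: -0.003
grip_force: 3.7
```

Call:
{"op": "send_rows", "data": {
  "targets": [
    {"offset": [0,0.04,-0.07],"spin": 0},
    {"offset": [0,0.08,-0.14],"spin": 0},
    {"offset": [0,0.08,-0.14],"spin": 0}
  ]
}}

```text
time_s: 16.8
eef_pos: [587.7, -74.5, 118.4]
ee_rot: [0.001, -0.089, 0.996, -0.0]
force: [-1.5, 2.1, 10.7]
grip_width: -0.001
grip_force: 5.2
```

Call:
{"op": "send_rows", "data": {
  "targets": [
    {"offset": [0,0.05,-0.06],"spin": 0},
    {"offset": [0,0.1,-0.11],"spin": 0},
    {"offset": [0,0.1,-0.11],"spin": 0}
  ]
}}

```text
time_s: 17.05
eef_pos: [587.9, -74.1, 117.8]
ee_rot: [0.001, -0.089, 0.996, -0.001]
force: [-1.7, -0.4, 11.5]
grip_width: 0.002
grip_force: 6.0
```

Call:
{"op": "send_rows", "data": {
  "targets": [
    {"offset": [0,0.03,-0.05],"spin": 0},
    {"offset": [0,0.05,-0.1],"spin": 0},
    {"offset": [0,0.05,-0.1],"spin": 0}
  ]
}}

```text
time_s: 17.3
eef_pos: [588.1, -73.8, 117.1]
ee_rot: [0.002, -0.089, 0.996, -0.001]
force: [-0.7, 0.3, 14.8]
grip_width: -0.003
grip_force: 7.0
```

Call:
{"op": "send_rows", "data": {
  "targets": [
    {"offset": [0,0.03,-0.02],"spin": 0},
    {"offset": [0,0.03,-0.02],"spin": 0},
    {"offset": [0,0.03,-0.02],"spin": 0},
    {"offset": [0,0.03,-0.02],"spin": 0},
    {"offset": [0,0.03,-0.02],"spin": 0},
    {"offset": [0,0.03,-0.02],"spin": 0},
    {"offset": [0,0.03,-0.02],"spin": 0},
    {"offset": [0,0.03,-0.02],"spin": 0}
  ]
}}

```text
time_s: 17.97
eef_pos: [588.2, -73.7, 117.0]
ee_rot: [0.002, -0.089, 0.996, -0.001]
force: [-1.9, -1.7, 14.1]
grip_width: 0.006
grip_force: 7.2
```

Call:
{"op": "send_rows", "data": {
  "targets": [
    {"offset": [0,0,0],"spin": 0},
    {"offset": [0,0,0],"spin": 0},
    {"offset": [0,0,0],"spin": 0},
    {"offset": [0,0,0],"spin": 0},
    {"offset": [0,0,0],"spin": 0},
    {"offset": [0,0,0],"spin": 0},
    {"offset": [0,0,0],"spin": 0},
    {"offset": [0,0,0],"spin": 0}
  ]
}}

```text
time_s: 18.63
eef_pos: [588.2, -73.8, 117.1]
ee_rot: [0.002, -0.089, 0.996, -0.001]
force: [-1.4, -2.1, 15.0]
grip_width: -0.001
grip_force: 7.1
```

Call:
{"op": "send_rows", "data": {
  "targets": [
    {"offset": [0,0,0],"spin": 0},
    {"offset": [0,0,0],"spin": 0},
    {"offset": [0,0,0],"spin": 0},
    {"offset": [0,0,0],"spin": 0},
    {"offset": [0,0,0],"spin": 0}
  ]
}}

```text
time_s: 19.05
eef_pos: [588.2, -73.7, 117.0]
ee_rot: [0.002, -0.089, 0.996, -0.001]
force: [-2.0, -1.6, 14.7]
grip_width: 0.003
grip_force: 7.1
```

Call:
{"op": "send_rows", "data": {
  "targets": [
    {"offset": [0,-0.05,0.15],"spin": 0},
    {"offset": [0,-0.1,0.35],"spin": 0},
    {"offset": [0,-0.15,0.6],"spin": 0},
    {"offset": [0,-0.2,1.5],"spin": 0},
    {"offset": [0,-0.2,3.5],"spin": 0},
    {"offset": [0,-0.5,6.5],"spin": 0},
    {"offset": [-1,-1,10],"spin": 0},
    {"offset": [-3,-1,13],"spin": 0}
  ]
}}

```text
time_s: 19.72
eef_pos: [557.4, -83.4, 246.6]
ee_rot: [0.0, -0.089, 0.996, -0.0]
force: [0.7, -0.4, -0.2]
grip_width: -0.003
grip_force: 0.0
```

Call:
{"op": "send_rows", "data": {
  "targets": [
    {"offset": [-3,-1,1],"spin": 0},
    {"offset": [-6,-2,1],"spin": 0},
    {"offset": [-9,-3,1],"spin": 0},
    {"offset": [-11,-4,1],"spin": 0},
    {"offset": [-11,-4,1],"spin": 0},
    {"offset": [-11,-4,1],"spin": 0}
  ]
}}

```text
time_s: 20.22
eef_pos: [446.8, -123.1, 255.4]
ee_rot: [0.0, -0.088, 0.996, -0.0]
force: [0.3, 0.5, -0.1]
grip_width: -0.002
grip_force: 0.0
```

```bash
python3 - <<'E'
from h import *
im,d=ctrl.capture('side');s=ctrl.sense();print(s['time_s'],s['eef_pos'],s['force'],np.abs(s['dq']).max())
cv2.imwrite('pics/s6.png',cv2.resize(im[60:280,190:380,::-1],None,fx=2.7,fy=2.7))
E
```

```text
20.2667 [ 447.35406745 -122.84978814  255.25151385] [-0.28349193  0.81522288 -0.10609068] 0.02211706406974965
```

View pics/s6.png

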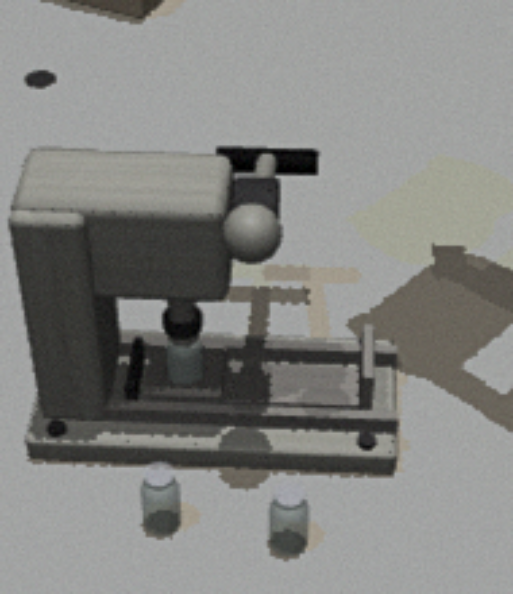

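The lever stays locked with its bar at (267,160). The vial is upright under the pad at (183,345), the slide is home, the spare vials are untouched and the arm is clear.

```bash
python3 -c "
from rig import ctrl
print(ctrl.finish_job())"
```

```text
the job is handed in; nothing more can be done
None
```

The job is handed in: the slide is home, the lever snapped past centre and stayed locked after a push of about 15 N for roughly 1.75 s, the highest force I read on it was about 21 N, and the spare vials and cap tray were not touched.

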